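# Slide the butter pan to the keep-warm ring and bolt it off

### The job

The butter is melted: draw the red-knobbed bolt at the back of the hob fully back, slide the lidded pan across the glass from the red ring into the white keep-warm ring, without lifting or tipping it, until its base is centred and entirely inside the white ring, then push the bolt fully home again so that the pan cannot slide back. Leave the jam jar and the measuring cup beside the hob where they stand.

Things in the scene. Friction and masses are not known exactly. Their poses are not given: they have to be found in the camera images.
- hob: Fixed two-place hob, 172 (x) x 322 (y) mm, flat black glass top at z = 0.040. Origin under its centre at z = 0; x points to its back (away from the robot at yaw 0; may be turned a little), the two places lie at y = +-95 mm. The bolt's steel barrel (22 mm thick, top at z = 0.076) on a 34 mm wide bracket stands at the back, on y = 0 from x = 0.060 to 0.166 in the hob's frame.
- bolt (a joint): Sliding bolt: 0 = fully home (10 mm rod at z = 0.065 reaches over the glass to 5 mm in front of the hob's centre and bars the way between the places); 0.07 m = drawn fully back along the hob's +x (rod tip 65 mm behind the centre, way free). Stays where left, 2 N friction, stops at both ends. Starts within 5 mm of home.
- bolt_knob (a point): Grip point of the bolt's red upright round knob: 20 mm diameter, spanning 82 to 114 mm above the worktop; this point is on its axis at z = 0.098. It moves with the bolt, along the hob's x: 75 mm behind the hob's centre when home, 145 mm when drawn.
- melt_ring: Red ring painted on the glass (inner radius 62 mm), where the pan starts; at the left or right place of the hob. Origin at its centre, z = 0.040. Flat, fixed to the hob.
- warm_ring: White ring painted on the glass (inner radius 62 mm), the keep-warm place and target, at the other place of the hob. Origin at its centre, z = 0.040. Flat, fixed to the hob.
- pan: Steel saucepan, about 0.5 kg, 100 mm diameter (underside 94 mm), 60 mm high, with a fixed flat lid (104 mm) and black lid knob (20 mm wide, top 86 mm above underside). Origin: centre of the underside. Black straight handle along the pan's -x, roughly towards the robot: 16 mm wide, 14 mm high, 57 to 137 mm from the axis, mid-height 48 mm above the underside.
- jam_jar: Jam jar, 76 mm diameter, 92 mm high, at the back right of the worktop, to be left alone. Origin under its centre.
- measure_1: Steel measuring cup with a handle, 72 x 99 x 57 mm, at the left of the hob in front of the kettle, to be left alone. Origin under its centre.

How it is judged:
By the outcome, as a careful person would: the job done as asked, in the order asked, and still so for the second after the job is handed in, with the robot touching nothing.
It also fails if it takes over 64 s, if anything falls off the work surface, if the arm or the gripper's body presses on something with over 40 N, if the wrist force passes 120 N, or if a joint passes its speed limit or range.

### The arm

A 6-joint arm with a two-finger parallel gripper is mounted at the origin on the work surface; the furniture and walls round the work are solid. World frame = base frame: x ahead of the robot, y to its left, z up, the work surface at z = 0. Lengths are in m, angles in rad, forces in N, time in s.
With the tool pointing down it reaches from about 0.275 to 1 m from the base axis. Payload 8.4 kg.
Tool frame: the origin (TCP) lies on the centre line of the jaws, within the pads' length; the fingertips stand 17 mm ahead of it and the grasp point (between the pads) lies 2 mm behind it; z points along the fingers, y is the line along which they close (so a half turn about z gives the same grasp; the last joint's range is limited). The gripper opens to 85 mm and grips with 20 to 120 N. Pads are 22 mm wide; open, the fingers measure 114 mm over their backs; the gripper's body (76 mm by 85 mm) begins 54 mm behind the grasp point. The pads swing forward as they close: fully open they stand 13 mm farther back than shut.
Start: joints at [-1.286, 0.353, 1.633, -0, 1.155, -0.002], TCP at [0.177, -0.599, 0.223] pointing down, gripper open.
Joint ranges: [-2.63, 2.63], [-0.92, 2.1], [0.06, 2.66], [-1.3, 4.44], [0, 2.69], [-3.02, 3.02]. Speed limits (rad/s): [2.22, 2.22, 2.79, 3.14, 3.14, 3.14].

### API

Orientations are given as a unit quaternion [x, y, z, w].
In Python, from bench import readout, eyes, ticket, models gives the robot as it stands.
- The arm moves only by the tool arm_command, never from a script. Its argument "series" is a list of rows, each a list of 7 numbers: the shift along the world's x, y, z in m, then the turn, a rotation vector about the world's x, y, z in rad, then the finger opening in m, from 0 to 0.0854. In form: [[x, y, z, ax, ay, az, gripper], ...]. A call has 1 to 20 rows; each row is the pose to reach, as a shift and turn from the pose commanded when the call began; what a row does not reach only later rows make up. A row lasts 1/12 s, in which the tool goes at most 41.7 mm and 7.16 degrees, less where a joint would pass 70% of its speed; a pose out of reach is approached as far as the arm can. A call with a gripper value outside its range is refused whole. The fingers move at their own pace and stop on an object; the grip force is fixed at half the most. Time passes only in rows, so rows that repeat a pose let the fingers close. It gives the time, the measured TCP pose, the force, the opening and the grip force at its end, in the units of the state.
- readout.read_state(): the state, without advancing time (a new reading comes with each control period).
- eyes.snapshot(name): name is "side" or "top" or "wrist"; returns a dict with "color" (480x640x3 uint8, blue, green, red), "vertical_fov" (degrees; the focal length in pixels is half the picture's height over the tangent of half this angle, whatever the lens; pixels are square), "cx", "cy" (the principal point, pixels), "position" and "orientation" of the camera in the world; the wrist camera has in their place "T_tool_cam" (4x4, takes a point from camera to tool coordinates, whose origin is the TCP and whose axes are the flange's). Camera axes: x right, y down, z forward; pixel columns grow to the right and rows downward; lengths in m; the calibration is good to about 2 mm. A picture is of the moment at which its call begins: read the wrist's pose just before it. There is no depth.
- ticket.sign_off(): hands the job in; it is judged then, once.
Trained networks look in a picture, given as the dict that the camera call returned (one of the last four; its "shot" number tells which), for a name from the list of things; names that differ only in an ending like _2 or _b are one class to them, and where a whole thing is asked for, a point or a joint stands for the part that bears it (a point fixed in the world has none). Each returns a list of dicts, best first, with "score" (0 to 1); they miss things now and then, are a little off and sometimes report something else, mostly with a low value. They report only what shows in the picture. A call takes as long as a camera call.
- models.recognise(picture, query): "centre" ([x, y, z] in m, in world coordinates, good to about 4 mm: the middle of the surface that is visible of it).
- models.pinpoint(picture, query): "centre" ([x, y, z] in m, in world coordinates, good to about 4 mm: a listed point, or the origin of a listed thing).
The state is a dict: "t": time; "joints": joint angles; "dq": joint speeds; "joint_torque": joint torques, N m; "ee_pos": TCP position; "eef_rot": TCP orientation; "wrist_force": force on the tool from outside, world axes, zero at the start; "ft_torque": the same for the moment, N m; "finger_gap": finger opening in m; "finger_force": force on a finger pad.
Only numpy, scipy, OpenCV 4.12 (cv2) and the standard library are available. Lean on these libraries where they do the work, as an engineer would, in place of code of your own. Each camera call takes 0.05 s, during which the arm holds its last target. There are 200 camera calls.

## Working session

There is one attempt and no reset: what is moved stays moved. The work goes in short steps, Python scripts to look and compute and a tool call to move; the robot and the scene stay as the last step left them, time stands still between calls to the robot, and variables do not carry over. Pictures are saved under pics/ and viewed, at most 12 in all, crops included, and the job is handed in when it is done.

Besides the shell and the picture viewer there is one more tool, called after "Emit:" by a JSON object that holds its "op" and its "data", one argument or row to a line. arm_command: Moves the arm, as the interface text tells. Its arguments: {"type":"object","properties":{"series":{"type":"array","items":{"type":"array","items":{"type":"number"}}}},"required":["series"]}

```bash
mkdir -p pics; python3 - <<'E'
from bench import readout, eyes, models
import cv2,numpy as np
s=readout.read_state(); print({k:np.round(s[k],3) for k in('t','ee_pos','eef_rot','joints','finger_gap')})
for n in('top','side'):
    p=eyes.snapshot(n); cv2.imwrite(f'pics/{n}0.png',p['color'])
    print(n,p['vertical_fov'],p['cx'],p['cy'],np.round(p['position'],3),np.round(p['orientation'],3))
    for q in('hob','bolt_knob','melt_ring','warm_ring','pan','jam_jar','measure_1'):
        r=models.pinpoint(p,q); print(q,[(np.round(a['centre'],3),round(a['score'],2)) for a in r[:2]])
E
```

```text
{'t': np.float64(0.0), 'ee_pos': array([ 0.177, -0.599,  0.223]), 'eef_rot': array([ 0.99 ,  0.143, -0.   , -0.001]), 'joints': array([-1.286,  0.354,  1.634, -0.   ,  1.155, -0.002]), 'finger_gap': np.float64(0.086)}
top 50.46428991755124 319.8150077859182 240.48854898496043 [0.484 0.026 0.942] [ 0.713 -0.696  0.052 -0.066]
hob [(array([ 0.536, -0.066,  0.001]), 0.71)]
bolt_knob [(array([ 0.606, -0.077,  0.1  ]), 0.86)]
melt_ring []
warm_ring [(array([0.54 , 0.025, 0.041]), 0.97)]
pan [(array([ 0.522, -0.17 ,  0.04 ]), 0.6)]
jam_jar [(array([ 0.726, -0.223,  0.002]), 0.6)]
measure_1 [(array([0.511, 0.32 , 0.002]), 0.88)]
side 51.29267281050172 311.8339472541305 242.0681788560084 [ 0.566 -0.697  0.682] [ 0.902 -0.017  0.017 -0.431]
hob []
bolt_knob [(array([ 0.61 , -0.075,  0.102]), 0.97)]
melt_ring []
warm_ring [(array([0.544, 0.025, 0.035]), 0.71)]
pan [(array([ 0.521, -0.169,  0.043]), 0.74)]
jam_jar [(array([ 0.722, -0.23 , -0.002]), 0.8)]
measure_1 [(array([ 0.506,  0.312, -0.001]), 0.85)]
```

View pics/top0.png

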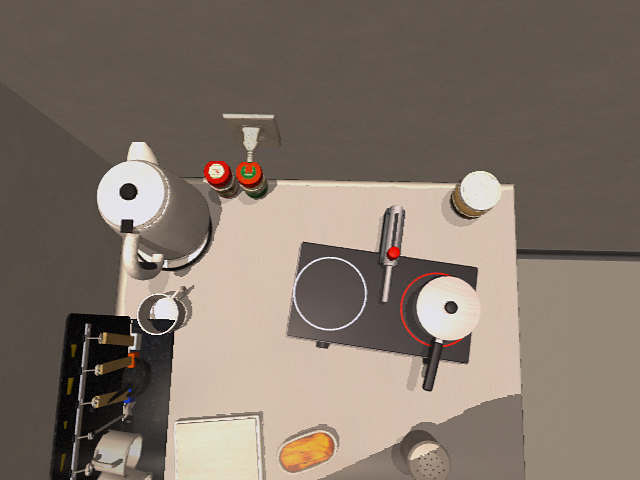

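View pics/side0.png

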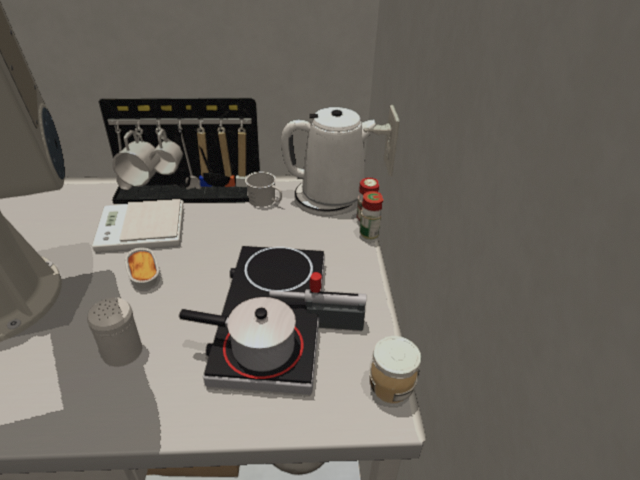

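The top view shows the pan (base near px 440,310) in the red ring on the right and the white ring centred near (330,293). The bolt knob is at (394,253), and the hob is turned a few degrees. The side view agrees. I'll fit the hob pose from its corners and the ring.

```bash
cat > h.py <<'E'
import numpy as np
from scipy.spatial.transform import Rotation as R
from bench import readout
def world(p,uv,z,T=None):
    f=240/np.tan(np.radians(p['vertical_fov']/2))
    d=np.array([(uv[0]-p['cx'])/f,(uv[1]-p['cy'])/f,1])
    if 'T_tool_cam' in p:
        s=readout.read_state() if T is None else T; M=p['T_tool_cam']; Q=R.from_quat(s['eef_rot'])
        c=s['ee_pos']+Q.apply(M[:3,3]); d=Q.apply(M[:3,:3]@d)
    else: c=np.array(p['position']); d=R.from_quat(p['orientation']).apply(d)
    return c+d*(z-c[2])/d[2]
E
python3 - <<'E'
from h import *; from bench import eyes,models; import cv2
p=eyes.snapshot('top'); im=p['color'].astype(int)
print('corners',[np.round(world(p,c,.04)[:2],3) for c in((303,242),(478,267),(469,362),(287,335))])
roi=np.zeros(im.shape[:2],np.uint8); roi[250:335,288:372]=1
g=((im.min(2)>120)&(roi>0)).astype(np.uint8)
n,l,st,_=cv2.connectedComponentsWithStats(g); k=[i for i in range(1,n) if st[i,2]>60 and st[i,3]>60]; print(st[1:6],k)
for i in k:
    ys,xs=np.where(l==i); W=np.array([world(p,q,.04)[:2] for q in zip(xs,ys)])
    e=cv2.minEnclosingCircle(W.astype(np.float32)); A=np.c_[2*W,np.ones(len(W))]; b=np.linalg.lstsq(A,(W**2).sum(1),rcond=None)[0]
    print('ring',e,b[:2],np.sqrt(b[2]+b[0]**2+b[1]**2))
m=(im[...,2]>150)&(im[...,1]<60)&(im[...,0]<60); m[:, :380]=0; m[:, 405:]=0; m[:240]=0;m[265:]=0
ys,xs=np.where(m);print('knob px',xs.mean(),ys.mean(),len(xs),world(p,(xs.mean(),ys.mean()),.112))
print('rod tip, barrel end',world(p,(386,300),.065),world(p,(398,208),.076))
print('lid knob',world(p,(451,308),.126),'handle',world(p,(429,388),.095),world(p,(438,345),.095))
E
```

```text
corners [array([0.632, 0.076]), array([ 0.594, -0.235]), array([ 0.429, -0.216]), array([0.467, 0.099])]
[[ 288  250   79   81 1014]
 [ 364  250    8    2    9]
 [ 288  325    1    1    1]] [1]
ring ((0.5542631149291992, 0.04342770203948021), 0.08616609871387482) [0.5506478  0.03420874] 0.06815270144823579
knob px 393.6868686868687 251.75757575757575 99 [ 0.60720244 -0.07743473  0.112     ]
rod tip, barrel end [ 0.53055032 -0.07028283  0.065     ] [ 0.68956633 -0.08933497  0.076     ]
lid knob [ 0.51721162 -0.16623582  0.126     ] handle [ 0.3903271  -0.13621992  0.095     ] [ 0.45829655 -0.15148593  0.095     ]
```

Emit:
{"op": "arm_command", "data": {
  "series": [
    [0.03,0.036,0,0,0,-0.03,0.085],
    [0.06,0.072,0,0,0,-0.06,0.085],
    [0.09,0.108,0,0,0,-0.09,0.085],
    [0.12,0.144,0,0,0,-0.12,0.085],
    [0.15,0.18,0,0,0,-0.15,0.085],
    [0.18,0.216,0,0,0,-0.18,0.085],
    [0.21,0.252,0,0,0,-0.21,0.085],
    [0.24,0.288,0,0,0,-0.24,0.085],
    [0.27,0.324,0,0,0,-0.27,0.085],
    [0.3,0.36,0,0,0,-0.3,0.085],
    [0.33,0.396,0,0,0,-0.33,0.085],
    [0.36,0.432,0,0,0,-0.36,0.085],
    [0.39,0.468,0,0,0,-0.39,0.085],
    [0.41,0.5,0,0,0,-0.4,0.085],
    [0.42,0.51,0,0,0,-0.408,0.085],
    [0.43,0.522,0,0,0,-0.408,0.085],
    [0.43,0.522,0,0,0,-0.408,0.085],
    [0.43,0.522,0,0,0,-0.408,0.085],
    [0.43,0.522,0,0,0,-0.408,0.085]
  ]
}}

```text
t: 2.43
ee_pos: [0.6066, -0.0772, 0.223]
eef_rot: [0.998, -0.06, -0.0, 0.0]
wrist_force: [0.1, -0.7, -0.3]
finger_gap: 0.0847
finger_force: 0.0
```

```bash
python3 - <<'E'
from h import *; from bench import eyes,models; import cv2
s=readout.read_state(); p=eyes.snapshot('wrist'); cv2.imwrite('pics/w1.png',p['color'])
print(s['t'],s['ee_pos'],R.from_quat(s['eef_rot']).as_matrix().round(3).tolist(),np.round(s['joints'],2))
for q in('bolt_knob','warm_ring','pan','hob'): print(q,[(np.round(a['centre'],4),round(a['score'],2)) for a in models.pinpoint(p,q)[:2]])
im=p['color'].astype(int); m=((im[...,2]>130)&(im[...,1]<60)&(im[...,0]<60)).astype(np.uint8)
n,l,st,c=cv2.connectedComponentsWithStats(m)
for i in range(1,n):
    if st[i,4]>100: print(st[i],c[i],world(p,c[i],.114,s),world(p,c[i],.098,s))
E
```

```text
2.4333 [ 0.60657791 -0.07721109  0.22295266] [[0.993, -0.119, -0.001], [-0.119, -0.993, -0.0], [-0.001, 0.0, -1.0]] [-0.13  0.33  1.66 -0.    1.15  1.56]
bolt_knob [(array([ 0.6088, -0.076 ,  0.0962]), 0.82)]
warm_ring [(array([0.5414, 0.026 , 0.0426]), 0.75)]
pan [(array([ 0.5169, -0.1687,  0.0398]), 0.67)]
hob [(array([ 0.532 , -0.0655,  0.0034]), 0.62)]
[311 218  26  23 374] [324.64973262 229.75668449] [ 0.60894678 -0.07772859  0.114     ] [ 0.60409975 -0.07721409  0.098     ]
[354 222 130 110 649] [404.6348228  257.48844376] [ 0.58000267 -0.13505065  0.114     ] [ 0.57337788 -0.13805689  0.098     ]
```

View pics/w1.png

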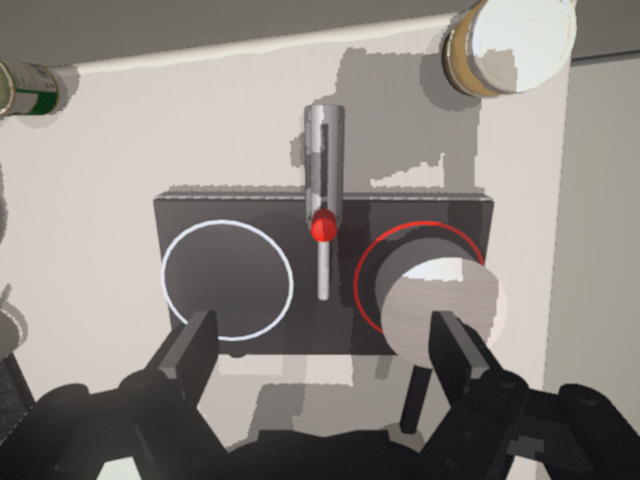

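The wrist view shows the red knob at (324,228), between the jaws, with the rod running straight to (323,298). The white ring is at (228,280). I'll go down onto the knob and grip it, and check how much room the camera has to the wall before drawing.

Emit:
{"op": "arm_command", "data": {
  "series": [
    [0.001,0,-0.03,0,0,0,0.06],
    [0.001,0,-0.06,0,0,0,0.06],
    [0.001,0,-0.085,0,0,0,0.06],
    [0.001,0,-0.105,0,0,0,0.06],
    [0.001,0,-0.115,0,0,0,0.06],
    [0.001,0,-0.12,0,0,0,0.06],
    [0.001,0,-0.12,0,0,0,0.06],
    [0.001,0,-0.12,0,0,0,0.03],
    [0.001,0,-0.12,0,0,0,0.01],
    [0.001,0,-0.12,0,0,0,0.01],
    [0.001,0,-0.12,0,0,0,0.01],
    [0.001,0,-0.12,0,0,0,0.01],
    [0.001,0,-0.12,0,0,0,0.01],
    [0.001,0,-0.12,0,0,0,0.01]
  ]
}}

```text
t: 3.85
ee_pos: [0.6103, -0.0773, 0.1062]
eef_rot: [0.998, -0.061, 0.003, -0.0]
wrist_force: [-0.4, 3.3, 14.7]
finger_gap: 0.01
finger_force: 7.1
```

```bash
python3 - <<'E'
from h import *; from bench import eyes
p=eyes.snapshot('wrist'); print(p['T_tool_cam'].round(3) if hasattr(p['T_tool_cam'],'round') else p['T_tool_cam'])
t=eyes.snapshot('top'); print('worktop back edge',[world(t,q,0.02)[:2].round(3) for q in((300,182),(400,184),(500,187))])
s=readout.read_state(); print(s['finger_gap'],s['finger_force'],s['wrist_force'])
E
```

```text
[[-0.    -0.949 -0.316  0.082]
 [ 1.    -0.    -0.    -0.001]
 [ 0.    -0.316  0.949 -0.152]
 [ 0.     0.     0.     1.   ]]
worktop back edge [array([0.749, 0.086]), array([ 0.749, -0.101]), array([ 0.747, -0.286])]
0.00983176122388301 7.10068823362235 [ 0.2697378   2.26729367 14.28124209]
```

```bash
python3 - <<'E'
from h import *; from bench import eyes; import cv2
a=eyes.snapshot('side')['color'][180:400,200:440]; b=eyes.snapshot('wrist')['color']
cv2.imwrite('pics/a2.png',np.hstack([cv2.resize(a,(400,367)),cv2.resize(b,(400,300),interpolation=3)[:].copy() if 0 else cv2.copyMakeBorder(cv2.resize(b[60:480,120:520],(380,367)),0,0,0,0,0)]))
E
```

```text
(no output)
```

View pics/a2.png

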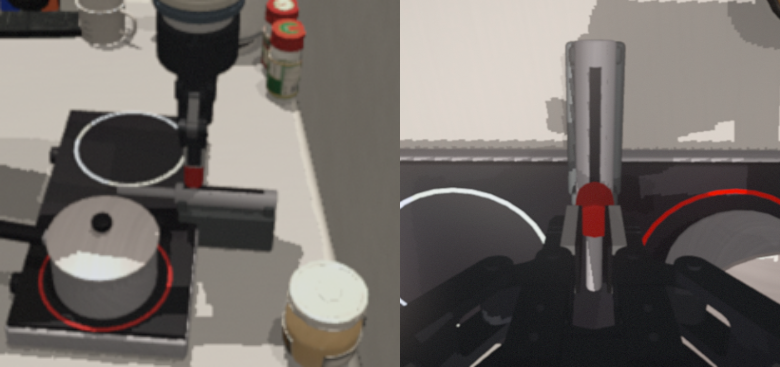

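The jaws closed on the front curve of the knob, which sits ahead of the pads at (595,200) in the right half. I'll open, rise, and measure it again.

Emit:
{"op": "arm_command", "data": {
  "series": [
    [0,0,0.003,0,0,0,0.05],
    [0,0,0.01,0,0,0,0.05],
    [0,0,0.03,0,0,0,0.05],
    [0,0,0.05,0,0,0,0.05],
    [0,0,0.06,0,0,0,0.05],
    [0,0,0.06,0,0,0,0.05]
  ]
}}

```text
t: 4.55
ee_pos: [0.6094, -0.0777, 0.1661]
eef_rot: [0.998, -0.061, 0.002, 0.0]
wrist_force: [-0.5, 0.4, -0.1]
finger_gap: 0.05
finger_force: 0.0
```

```bash
python3 - <<'E'
from h import *; from bench import eyes,models; import cv2
s=readout.read_state(); p=eyes.snapshot('wrist'); print(s['ee_pos'],s['wrist_force'])
im=p['color'].astype(int); m=((im[...,2]>110)&(im[...,1]<60)&(im[...,0]<60)).astype(np.uint8)
n,l,st,c=cv2.connectedComponentsWithStats(m)
for i in range(1,n):
    if st[i,4]>100: print(st[i],c[i],world(p,c[i],.114,s),world(p,c[i],.098,s))
for n in('wrist','side','top'):
    q=p if n=='wrist' else eyes.snapshot(n); print(n,[(np.round(a['centre'],4),round(a['score'],2)) for a in models.pinpoint(q,'bolt_knob')[:2]])
cv2.imwrite('pics/w3.png',p['color'])
E
```

```text
[ 0.60937489 -0.07770307  0.16607371] [-0.5413927   0.42514134 -0.08330724]
[ 359  244  153  126 1108] [420.59566787 280.24097473] [ 0.59072077 -0.13362829  0.114     ] [ 0.58294678 -0.13731003  0.098     ]
[307 246  32  29 703] [323.12375533 260.0625889 ] [ 0.61076856 -0.07695324  0.114     ] [ 0.60456662 -0.07619083  0.098     ]
wrist [(array([ 0.6102, -0.0782,  0.1002]), 0.83)]
side []
top []
```

View pics/w3.png

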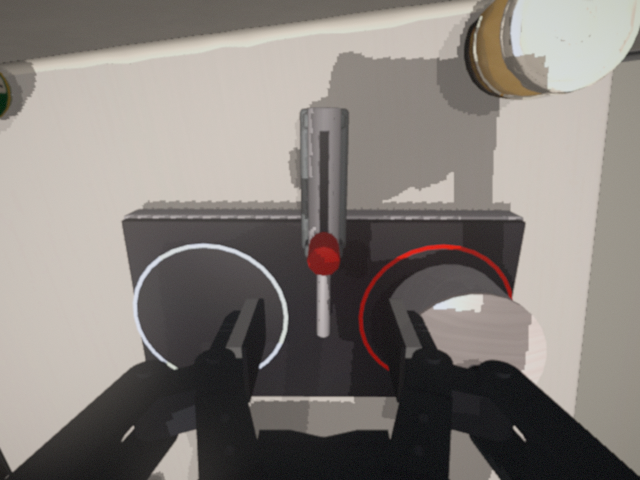

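The wrist view shows the knob at (323,260), essentially unmoved. Gripping across the bolt isn't working, so I'll turn the jaws 90° and straddle the knob along the bolt's axis. One finger can then push it in each direction. This also swings the camera away from the wall.

Emit:
{"op": "arm_command", "data": {
  "series": [
    [0,0,0,0,0,0.12,0.05],
    [0,0,0,0,0,0.24,0.05],
    [0,0,0,0,0,0.36,0.05],
    [0,0,0,0,0,0.48,0.05],
    [0,0,0,0,0,0.6,0.05],
    [0,0,0,0,0,0.72,0.05],
    [0,0,0,0,0,0.84,0.05],
    [0,0,0,0,0,0.96,0.05],
    [0,0,0,0,0,1.08,0.05],
    [0,0,0,0,0,1.2,0.05],
    [0,0,0,0,0,1.32,0.05],
    [0,0,0,0,0,1.44,0.05],
    [0,0,0,0,0,1.57,0.05],
    [0,0,-0.02,0,0,1.57,0.05],
    [0,0,-0.04,0,0,1.57,0.05],
    [0,0,-0.054,0,0,1.57,0.05],
    [0,0,-0.054,0,0,1.57,0.05],
    [0,0,-0.054,0,0,1.57,0.05]
  ]
}}

```text
t: 6.35
ee_pos: [0.6069, -0.0774, 0.1082]
eef_rot: [0.749, 0.663, -0.001, -0.001]
wrist_force: [-0.5, -0.3, -0.4]
finger_gap: 0.0501
finger_force: 0.0
```

```bash
python3 - <<'E'
from h import *; from bench import eyes,models; import cv2
s=readout.read_state(); p=eyes.snapshot('wrist'); cv2.imwrite('pics/w4.png',p['color']); print(s['ee_pos'],s['wrist_force'],s['joints'].round(2) if hasattr(s['joints'],'round') else s['joints'])
E
```

```text
[ 0.60691879 -0.07736181  0.10815738] [-0.50813333 -0.2627214  -0.39670153] [-0.13  0.46  1.75 -0.    0.93 -0.01]
```

View pics/w4.png

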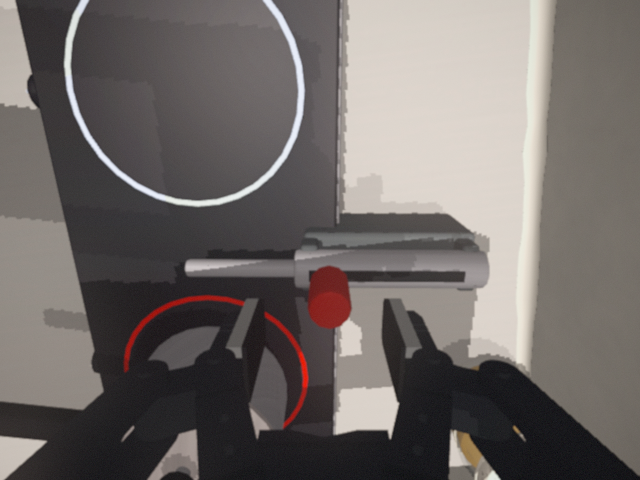

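The wrist view shows the knob top at (329,307) between the pads, laterally a little nearer the camera than the pad centre (about row 325). I'll shift towards the camera, narrow the jaws around the knob, and start pushing it back.

Emit:
{"op": "arm_command", "data": {
  "series": [
    [0.003,0.007,-0.002,0,0,0,0.034],
    [0.003,0.007,-0.002,0,0,0,0.034],
    [0.003,0.007,-0.002,0,0,0,0.034],
    [0.003,0.007,-0.002,0,0,0,0.034],
    [0.009,0.0065,-0.002,0,0,0,0.034],
    [0.015,0.006,-0.002,0,0,0,0.034],
    [0.021,0.005,-0.002,0,0,0,0.034],
    [0.027,0.004,-0.002,0,0,0,0.034],
    [0.033,0.0035,-0.002,0,0,0,0.034],
    [0.033,0.0035,-0.002,0,0,0,0.034]
  ]
}}

```text
t: 7.23
ee_pos: [0.6423, -0.0742, 0.1073]
eef_rot: [0.749, 0.663, 0.0, 0.0]
wrist_force: [-0.1, -1.0, -0.2]
finger_gap: 0.0341
finger_force: 0.0
```

```bash
python3 - <<'E'
from h import *; from bench import eyes,models; import cv2
s=readout.read_state(); p=eyes.snapshot('wrist'); print(p['vertical_fov'],s['ee_pos'])
a=eyes.snapshot('side')['color'][200:360,260:420]
cv2.imwrite('pics/w5.png',np.hstack([p['color'][100:440,130:500],cv2.resize(a,(340,340))]))
E
```

```text
65.93762700023673 [ 0.64232474 -0.07424872  0.10731443]
```

View pics/w5.png

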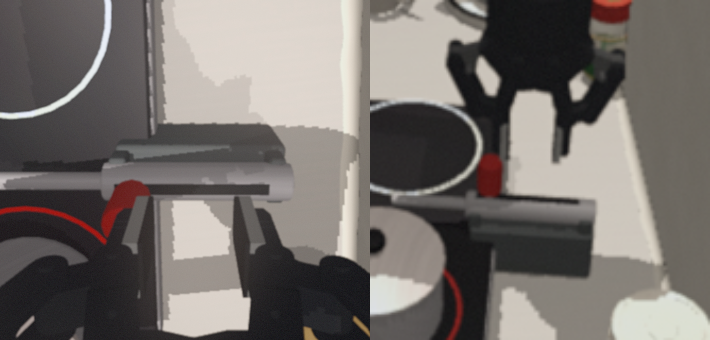

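The side view (right half) shows the finger tips level with the knob's top, so the fingers passed above it. I'll work out the real tip height from the side and wrist images.

```bash
python3 - <<'E'
from h import *; from bench import eyes
p=eyes.snapshot('side'); s=readout.read_state(); hx=np.array([.9927,-.1207,0])
f=240/np.tan(np.radians(p['vertical_fov']/2)); Q=R.from_quat(p['orientation'])
def proj(X):
    c=Q.inv().apply(X-np.array(p['position'])); return (f*c[0]/c[2]+p['cx'],f*c[1]/c[2]+p['cy'])
for z in (.085,.095,.105,.115,.125,.135): print(z,[np.round(proj(np.r_[(s['ee_pos']+hx*o)[:2],z]),0) for o in(-.02,.02)])
print('knob top/bot',proj(np.array([.608,-.0775,.114])),proj(np.array([.608,-.0775,.082])))
from bench import models
w=eyes.snapshot('wrist'); print([(np.round(a['centre'],4),round(a['score'],2)) for a in models.pinpoint(w,'bolt_knob')[:1]])
print({k:(np.round(v,3) if not isinstance(v,str) else v) for k,v in s.items()})
E
```

```text
0.085 [array([322., 284.]), array([345., 285.])]
0.095 [array([322., 279.]), array([345., 281.])]
0.105 [array([322., 275.]), array([346., 277.])]
0.115 [array([322., 271.]), array([346., 272.])]
0.125 [array([322., 266.]), array([346., 268.])]
0.135 [array([323., 262.]), array([347., 263.])]
knob top/bot (np.float64(314.882651800229), np.float64(273.763069390809)) (np.float64(314.52528288584676), np.float64(287.50388066500796))
[(array([ 0.61  , -0.0789,  0.0958]), 0.91)]
{'t': np.float64(7.383), 'joints': array([-0.117,  0.506,  1.681,  0.   ,  0.956,  0.005]), 'dq': array([ 0.002, -0.006,  0.005, -0.001,  0.   , -0.002]), 'joint_torque': array([-1.2000e-02, -6.6258e+01, -2.9970e+01, -0.0000e+00, -3.8000e-02,
        0.0000e+00]), 'ee_pos': array([ 0.641, -0.074,  0.107]), 'eef_rot': array([ 0.749,  0.663, -0.   , -0.   ]), 'wrist_force': array([ 0.33 , -0.558, -0.02 ]), 'ft_torque': array([ 0.007, -0.022, -0.007]), 'finger_force': np.float64(0.0), 'finger_gap': np.float64(0.034)}
```

Emit:
{"op": "arm_command", "data": {
  "series": [
    [-0.01,-0.001,0.03,0,0,0,0.045],
    [-0.025,-0.003,0.03,0,0,0,0.045],
    [-0.033,-0.004,0.03,0,0,0,0.045],
    [-0.033,-0.004,0.03,0,0,0,0.045],
    [-0.033,-0.004,0.01,0,0,0,0.045],
    [-0.033,-0.004,-0.01,0,0,0,0.045],
    [-0.033,-0.004,-0.02,0,0,0,0.045],
    [-0.033,-0.004,-0.025,0,0,0,0.045],
    [-0.033,-0.004,-0.025,0,0,0,0.036],
    [-0.033,-0.004,-0.025,0,0,0,0.03],
    [-0.033,-0.004,-0.025,0,0,0,0.03],
    [-0.033,-0.004,-0.025,0,0,0,0.03]
  ]
}}

```text
t: 8.48
ee_pos: [0.6085, -0.0781, 0.0832]
eef_rot: [0.749, 0.663, 0.0, 0.001]
wrist_force: [0.3, 0.0, -1.1]
finger_gap: 0.0301
finger_force: 0.0
```

```bash
python3 - <<'E'
from h import *; from bench import eyes,models; import cv2
s=readout.read_state(); p=eyes.snapshot('wrist')
a=eyes.snapshot('side')['color'][200:360,260:420]
cv2.imwrite('pics/w6.png',np.hstack([p['color'][100:440,130:500],cv2.resize(a,(340,340))]))
E
```

```text
(no output)
```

View pics/w6.png

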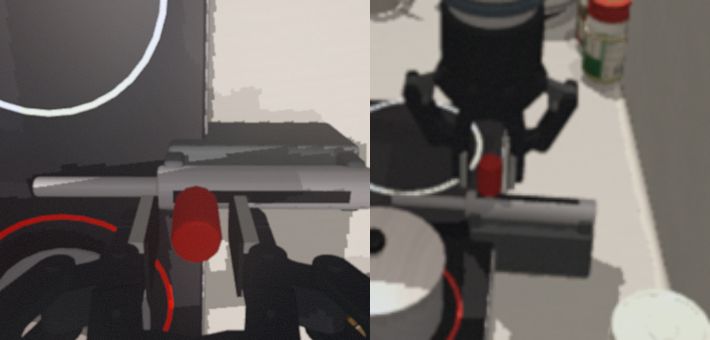

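The knob now sits between the pads (left half, (196,225)), which confirms the tips stand about 25 mm farther back than stated. I'll grip and draw.

Emit:
{"op": "arm_command", "data": {
  "series": [
    [0,0,0,0,0,0,0.01],
    [0,0,0,0,0,0,0.01],
    [0,0,0,0,0,0,0.01],
    [0.006,-0.0007,0,0,0,0,0.01],
    [0.012,-0.0015,0,0,0,0,0.01],
    [0.018,-0.0022,0,0,0,0,0.01],
    [0.024,-0.003,0,0,0,0,0.01],
    [0.03,-0.0037,0,0,0,0,0.01],
    [0.036,-0.0044,0,0,0,0,0.01],
    [0.042,-0.0051,0,0,0,0,0.01],
    [0.048,-0.0058,0,0,0,0,0.01],
    [0.054,-0.0066,0,0,0,0,0.01],
    [0.06,-0.0073,0,0,0,0,0.01],
    [0.063,-0.0077,0,0,0,0,0.01],
    [0.063,-0.0077,0,0,0,0,0.01]
  ]
}}

```text
t: 9.83
ee_pos: [0.6719, -0.086, 0.0831]
eef_rot: [0.749, 0.663, 0.0, 0.001]
wrist_force: [0.7, -0.6, 5.6]
finger_gap: 0.0179
finger_force: 58.5
```

Gripped and moving. I'll go on to the stop in small steps.

Emit:
{"op": "arm_command", "data": {
  "series": [
    [0.002,-0.0002,0,0,0,0,0.01],
    [0.004,-0.0005,0,0,0,0,0.01],
    [0.005,-0.0006,0,0,0,0,0.01],
    [0.005,-0.0006,0,0,0,0,0.01]
  ]
}}

```text
t: 10.17
ee_pos: [0.6753, -0.0865, 0.0831]
eef_rot: [0.749, 0.663, -0.0, -0.0]
wrist_force: [-4.8, -1.1, 9.5]
finger_gap: 0.0179
finger_force: 59.1
```

Emit:
{"op": "arm_command", "data": {
  "series": [
    [0.002,-0.0002,0,0,0,0,0.01],
    [0.003,-0.0004,0,0,0,0,0.01],
    [0.003,-0.0004,0,0,0,0,0.01]
  ]
}}

```text
t: 10.42
ee_pos: [0.6754, -0.0864, 0.0829]
eef_rot: [0.749, 0.663, -0.002, -0.003]
wrist_force: [-15.9, 0.4, 17.1]
finger_gap: 0.018
finger_force: 60.2
```

Both force and travel show the bolt at its stop. I'll release, rise, and go above the pan's handle.

Emit:
{"op": "arm_command", "data": {
  "series": [
    [-0.001,0,0,0,0,0,0.05],
    [-0.001,0,0,0,0,0,0.05],
    [-0.001,0,0,0,0,0,0.05],
    [-0.001,0,0.035,0,0,0,0.06],
    [-0.001,0,0.07,0,0,0,0.06],
    [-0.02,-0.004,0.1,0,0,-0.12,0.06],
    [-0.04,-0.009,0.11,0,0,-0.24,0.06],
    [-0.06,-0.013,0.11,0,0,-0.36,0.06],
    [-0.08,-0.017,0.11,0,0,-0.48,0.06],
    [-0.1,-0.021,0.11,0,0,-0.6,0.06],
    [-0.12,-0.025,0.11,0,0,-0.72,0.06],
    [-0.14,-0.03,0.11,0,0,-0.84,0.06],
    [-0.16,-0.034,0.11,0,0,-0.96,0.06],
    [-0.18,-0.038,0.11,0,0,-1.08,0.06],
    [-0.2,-0.043,0.11,0,0,-1.2,0.06],
    [-0.22,-0.047,0.11,0,0,-1.32,0.06],
    [-0.24,-0.051,0.11,0,0,-1.44,0.06],
    [-0.25,-0.054,0.11,0,0,-1.56,0.06],
    [-0.26,-0.056,0.11,0,0,-1.68,0.06],
    [-0.26,-0.056,0.11,0,0,-1.69,0.06]
  ]
}}

```text
t: 12.08
ee_pos: [0.4174, -0.1429, 0.1923]
eef_rot: [0.992, -0.123, -0.0, 0.0]
wrist_force: [0.9, 0.7, 0.2]
finger_gap: 0.0602
finger_force: 0.0
```

```bash
python3 - <<'E'
from h import *; from bench import eyes,models; import cv2
s=readout.read_state(); p=eyes.snapshot('wrist'); t=eyes.snapshot('top'); print(s['t'],s['ee_pos'],s['eef_rot'])
for q,l in((p,'w'),(t,'t')):
  for n in('pan','warm_ring','bolt_knob'): print(l,n,[(np.round(a['centre'],4),round(a['score'],2)) for a in models.pinpoint(q,n)[:1]])
cv2.imwrite('pics/w7.png',p['color'])
E
```

```text
12.0833 [ 0.41737185 -0.14285074  0.19225333] [ 9.92366832e-01 -1.23320697e-01 -2.73569216e-04  3.90183710e-05]
w pan [(array([ 0.5178, -0.1712,  0.0382]), 0.81)]
w warm_ring []
w bolt_knob []
t pan [(array([ 0.5189, -0.1681,  0.0426]), 0.79)]
t warm_ring [(array([0.5414, 0.0245, 0.0399]), 0.57)]
t bolt_knob [(array([ 0.6737, -0.0851,  0.1009]), 0.61)]
```

View pics/w7.png

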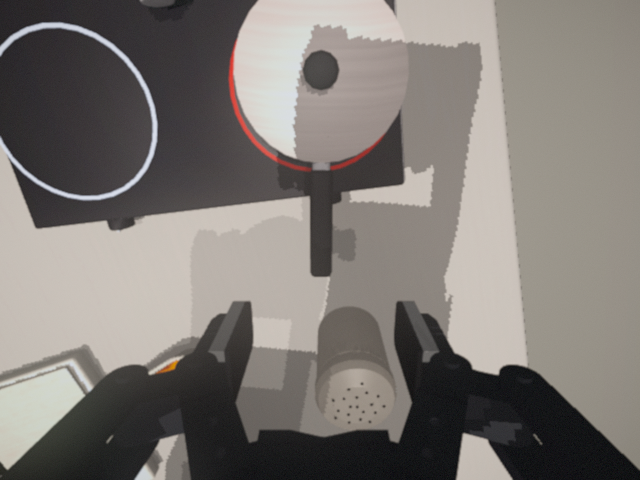

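The wrist view shows the handle straight ahead at column 321, between the jaws, with its tip at row 275. The shaker is clear of the gripper on the robot side. I'll go down and grip.

Emit:
{"op": "arm_command", "data": {
  "series": [
    [0.005,-0.001,-0.035,0,0,0,0.055],
    [0.005,-0.001,-0.07,0,0,0,0.055],
    [0.005,-0.001,-0.1,0,0,0,0.055],
    [0.005,-0.001,-0.12,0,0,0,0.055],
    [0.005,-0.001,-0.13,0,0,0,0.055],
    [0.005,-0.001,-0.132,0,0,0,0.055],
    [0.005,-0.001,-0.132,0,0,0,0.04],
    [0.005,-0.001,-0.132,0,0,0,0.03],
    [0.005,-0.001,-0.132,0,0,0,0.008],
    [0.005,-0.001,-0.132,0,0,0,0.008],
    [0.005,-0.001,-0.132,0,0,0,0.008],
    [0.005,-0.001,-0.132,0,0,0,0.008]
  ]
}}

```text
t: 13.48
ee_pos: [0.4246, -0.1439, 0.0614]
eef_rot: [0.993, -0.12, 0.001, 0.0]
wrist_force: [-1.9, 1.1, 7.7]
finger_gap: 0.0149
finger_force: 59.6
```

Emit:
{"op": "arm_command", "data": {
  "series": [
    [0,0,0.001,0,0,0,0.008],
    [0,0,0.001,0,0,0,0.008],
    [0,0,0.001,0,0,0,0.008]
  ]
}}

```text
t: 13.73
ee_pos: [0.4242, -0.1438, 0.0616]
eef_rot: [0.993, -0.12, 0.001, 0.0]
wrist_force: [0.5, 0.2, 3.7]
finger_gap: 0.0147
finger_force: 59.0
```

Emit:
{"op": "arm_command", "data": {
  "series": [
    [0,0.003,0.0004,0,0,0,0.008],
    [0.001,0.009,0.0004,0,0,0,0.008],
    [0.002,0.018,0.0004,0,0,0,0.008],
    [0.003,0.028,0.0004,0,0,0,0.008],
    [0.0045,0.038,0.0004,0,0,0,0.008],
    [0.006,0.048,0.0004,0,0,0,0.008],
    [0.007,0.058,0.0004,0,0,0,0.008],
    [0.008,0.068,0.0004,0,0,0,0.008],
    [0.0095,0.078,0.0004,0,0,0,0.008],
    [0.0105,0.088,0.0004,0,0,0,0.008],
    [0.012,0.098,0.0004,0,0,0,0.008],
    [0.013,0.108,0.0004,0,0,0,0.008],
    [0.0145,0.118,0.0004,0,0,0,0.008],
    [0.0155,0.128,0.0004,0,0,0,0.008],
    [0.017,0.138,0.0004,0,0,0,0.008],
    [0.018,0.148,0.0004,0,0,0,0.008],
    [0.019,0.156,0.0004,0,0,0,0.008],
    [0.0195,0.162,0.0004,0,0,0,0.008],
    [0.02,0.165,0.0004,0,0,0,0.008],
    [0.02,0.165,0.0004,0,0,0,0.008]
  ]
}}

```text
t: 15.4
ee_pos: [0.4438, 0.0221, 0.0617]
eef_rot: [0.993, -0.12, -0.0, -0.0]
wrist_force: [-0.7, 1.1, 3.3]
finger_gap: 0.0151
finger_force: 59.2
```

```bash
cat > look.py <<'E'
from h import *; from bench import eyes,models; import cv2,sys
s=readout.read_state(); print(s['t'],np.round(s['ee_pos'],4),np.round(s['wrist_force'],1))
hob=np.array([.5315,-.069]); M=np.array([[.9927,-.1207],[.1207,.9927]])
for c in('wrist','top','side'):
  s=readout.read_state(); p=eyes.snapshot(c); cv2.imwrite(f'pics/{sys.argv[1]}_{c}.png',p['color'])
  for n in('pan','bolt_knob'):
    for a in models.pinpoint(p,n)[:1]: x=np.array(a['centre']); print(c,n,x.round(4),'hob frame',(M@(x[:2]-hob)).round(4),round(a['score'],2))
E
python3 look.py m1
```

```text
15.4 [0.4438 0.0221 0.0617] [-0.7  1.1  3.3]
wrist pan [ 0.5359 -0.0014  0.0357] hob frame [-0.0038  0.0676] 0.84
top pan [ 0.5378 -0.0022  0.0417] hob frame [-0.0018  0.0671] 0.76
top bolt_knob [ 0.6749 -0.0849  0.0955] hob frame [0.1443 0.0015] 0.67
side pan [ 0.5443 -0.0039  0.0427] hob frame [0.0048 0.0662] 0.67
side bolt_knob [ 0.6752 -0.0817  0.1013] hob frame [0.1442 0.0047] 0.64
```

Emit:
{"op": "arm_command", "data": {
  "series": [
    [0.001,0.004,0,0,0,0,0.008],
    [0.002,0.01,0,0,0,0,0.008],
    [0.003,0.017,0,0,0,0,0.008],
    [0.0035,0.023,0,0,0,0,0.008],
    [0.004,0.027,0,0,0,0,0.008],
    [0.004,0.028,0,0,0,0,0.008],
    [0.004,0.028,0,0,0,0,0.008]
  ]
}}

```text
t: 16.43
ee_pos: [0.448, 0.0499, 0.0617]
eef_rot: [0.993, -0.12, 0.0, -0.0]
wrist_force: [-0.0, 0.3, 1.7]
finger_gap: 0.0153
finger_force: 59.1
```

```bash
python3 look.py m2; python3 -c "
import cv2,numpy as np
t=cv2.imread('pics/m2_top.png')[215:375,270:440]; s=cv2.imread('pics/m2_side.png')[200:380,200:400]
cv2.imwrite('pics/v8.png',np.hstack([cv2.resize(t,(390,400)),cv2.resize(s,(400,400))]))"
```

```text
16.4333 [0.448  0.0499 0.0617] [-0.   0.3  1.7]
wrist pan [0.5423 0.0266 0.0391] hob frame [-0.0008  0.0962] 0.69
top pan [0.544  0.0277 0.0401] hob frame [0.0007 0.0975] 0.84
top bolt_knob [ 0.6752 -0.0873  0.0994] hob frame [ 0.1449 -0.0008] 0.69
side pan [0.5474 0.0244 0.043 ] hob frame [0.0045 0.0946] 0.97
```

View pics/v8.png

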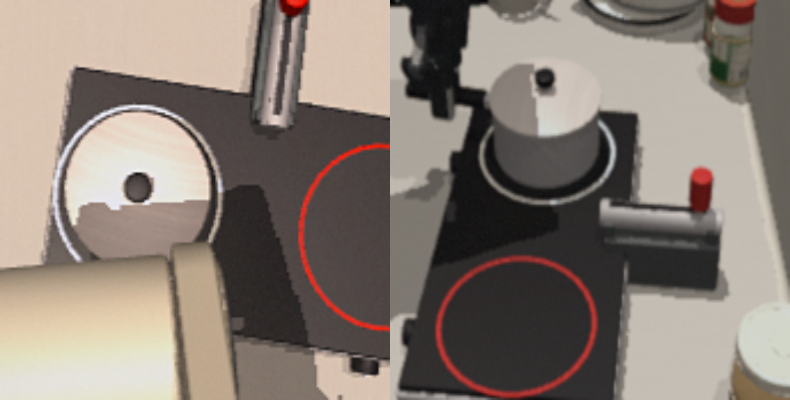

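Top view: the lid is concentric with the white ring (both near (138,187)). The side view shows a gap all round the base, and the bolt is still drawn. I'll release, rise, and go back to the knob.

Emit:
{"op": "arm_command", "data": {
  "series": [
    [0,0,0,0,0,0,0.03],
    [0,0,0,0,0,0,0.05],
    [0,0,0,0,0,0,0.05],
    [0,0,0.03,0,0,0,0.05],
    [0,0,0.065,0,0,0,0.05],
    [0,0,0.1,0,0,0,0.05],
    [0,0,0.13,0,0,0.1,0.05],
    [0.02,-0.012,0.13,0,0,0.22,0.05],
    [0.04,-0.024,0.13,0,0,0.34,0.05],
    [0.06,-0.036,0.13,0,0,0.46,0.05],
    [0.08,-0.048,0.13,0,0,0.58,0.05],
    [0.1,-0.06,0.13,0,0,0.7,0.05],
    [0.12,-0.072,0.13,0,0,0.82,0.05],
    [0.14,-0.084,0.13,0,0,0.94,0.05],
    [0.16,-0.096,0.13,0,0,1.06,0.05],
    [0.18,-0.108,0.13,0,0,1.18,0.05],
    [0.2,-0.12,0.13,0,0,1.3,0.05],
    [0.21,-0.126,0.13,0,0,1.42,0.05],
    [0.22,-0.132,0.13,0,0,1.54,0.05],
    [0.227,-0.137,0.13,0,0,1.66,0.05]
  ]
}}

```text
t: 18.55
ee_pos: [0.6753, -0.0884, 0.191]
eef_rot: [0.757, 0.653, -0.0, -0.0]
wrist_force: [-0.2, 1.0, 0.1]
finger_gap: 0.0502
finger_force: 0.0
```

Emit:
{"op": "arm_command", "data": {
  "series": [
    [0,0.002,-0.03,0,0,0.027,0.05],
    [0,0.002,-0.06,0,0,0.027,0.05],
    [0,0.002,-0.085,0,0,0.027,0.05],
    [0,0.002,-0.1,0,0,0.027,0.05],
    [0,0.002,-0.108,0,0,0.027,0.05],
    [0,0.002,-0.108,0,0,0.027,0.05],
    [0,0.002,-0.108,0,0,0.027,0.03],
    [0,0.002,-0.108,0,0,0.027,0.01],
    [0,0.002,-0.108,0,0,0.027,0.01],
    [0,0.002,-0.108,0,0,0.027,0.01],
    [0,0.002,-0.108,0,0,0.027,0.01],
    [0,0.002,-0.108,0,0,0.027,0.01]
  ]
}}

```text
t: 19.55
ee_pos: [0.6754, -0.0858, 0.0855]
eef_rot: [0.75, 0.662, 0.001, 0.001]
wrist_force: [-2.6, 0.9, 7.0]
finger_gap: 0.018
finger_force: 58.7
```

Gripped at 18 mm again. I'll push home.

Emit:
{"op": "arm_command", "data": {
  "series": [
    [-0.004,0.0005,0,0,0,0,0.01],
    [-0.01,0.0012,0,0,0,0,0.01],
    [-0.016,0.002,0,0,0,0,0.01],
    [-0.022,0.0027,0,0,0,0,0.01],
    [-0.028,0.0034,0,0,0,0,0.01],
    [-0.034,0.0041,0,0,0,0,0.01],
    [-0.04,0.0049,0,0,0,0,0.01],
    [-0.046,0.0056,0,0,0,0,0.01],
    [-0.052,0.0063,0,0,0,0,0.01],
    [-0.058,0.007,0,0,0,0,0.01],
    [-0.063,0.0077,0,0,0,0,0.01],
    [-0.067,0.0081,0,0,0,0,0.01],
    [-0.07,0.0085,0,0,0,0,0.01],
    [-0.071,0.0086,0,0,0,0,0.01],
    [-0.071,0.0086,0,0,0,0,0.01]
  ]
}}

```text
t: 20.8
ee_pos: [0.6059, -0.077, 0.0854]
eef_rot: [0.75, 0.662, 0.002, 0.002]
wrist_force: [4.6, -0.2, 5.8]
finger_gap: 0.0179
finger_force: 59.2
```

Emit:
{"op": "arm_command", "data": {
  "series": [
    [-0.002,0.0002,0,0,0,0,0.01],
    [-0.003,0.0004,0,0,0,0,0.01],
    [-0.003,0.0004,0,0,0,0,0.01]
  ]
}}

```text
t: 21.05
ee_pos: [0.6057, -0.077, 0.0856]
eef_rot: [0.75, 0.662, 0.004, 0.004]
wrist_force: [15.1, -0.7, -3.1]
finger_gap: 0.0176
finger_force: 58.8
```

At the home stop (70 mm of travel, 15 N against it). I'll ease off, release, rise, and check.

Emit:
{"op": "arm_command", "data": {
  "series": [
    [0.003,-0.0004,0,0,0,0,0.01],
    [0.003,-0.0004,0,0,0,0,0.05],
    [0.003,-0.0004,0,0,0,0,0.05],
    [0.003,-0.0004,0,0,0,0,0.05],
    [0.003,-0.0004,0.03,0,0,0,0.05],
    [0.003,-0.0004,0.065,0,0,0,0.05],
    [0.003,-0.0004,0.1,0,0,0,0.05],
    [0,-0.03,0.13,0,0,0,0.05],
    [-0.02,-0.06,0.14,0,0,0,0.05],
    [-0.04,-0.09,0.15,0,0,0,0.05],
    [-0.06,-0.12,0.15,0,0,0,0.05],
    [-0.08,-0.15,0.15,0,0,0,0.05],
    [-0.1,-0.18,0.15,0,0,0,0.05],
    [-0.12,-0.21,0.15,0,0,0,0.05],
    [-0.14,-0.24,0.15,0,0,0,0.05],
    [-0.14,-0.26,0.15,0,0,0,0.05],
    [-0.14,-0.26,0.15,0,0,0,0.05],
    [-0.14,-0.26,0.15,0,0,0,0.05]
  ]
}}

```text
t: 22.55
ee_pos: [0.4601, -0.3372, 0.2334]
eef_rot: [0.751, 0.661, 0.0, -0.0]
wrist_force: [-0.8, -0.5, -0.3]
finger_gap: 0.0503
finger_force: 0.0
```

```bash
python3 look.py f; python3 -c "
import cv2,numpy as np
t=cv2.imread('pics/f_top.png')[195:395,270:500]; s=cv2.imread('pics/f_side.png')[200:400,200:400]
cv2.imwrite('pics/v9.png',np.hstack([cv2.resize(t,(460,400)),cv2.resize(s,(330,400))]))"
```

```text
22.55 [ 0.4601 -0.3372  0.2334] [-0.8 -0.5 -0.3]
top pan [0.5406 0.0269 0.0378] hob frame [-0.0025  0.0963] 0.81
top bolt_knob [ 0.6006 -0.0794  0.0964] hob frame [ 0.0699 -0.002 ] 0.69
side pan [0.5467 0.0247 0.0432] hob frame [0.0038 0.0949] 0.6
side bolt_knob [ 0.6067 -0.0775  0.1018] hob frame [0.0757 0.0006] 0.6
```

View pics/v9.png

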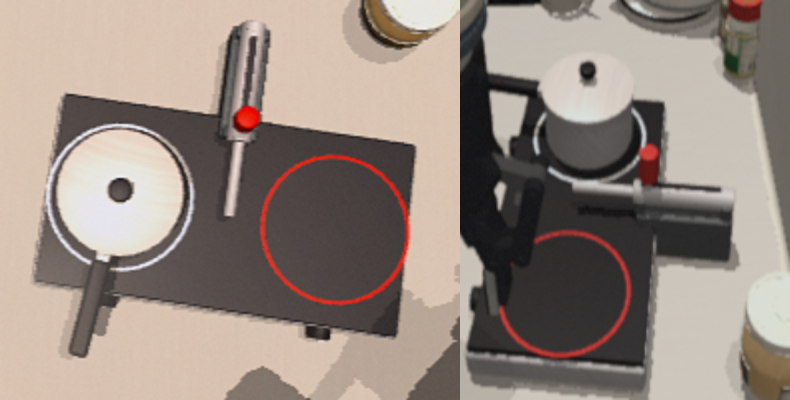

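The pan sits inside the white ring (centre (120,190)), the rod reaches over the glass to (230,215), and the robot is clear. I'll hand in the job.

```bash
python3 -c "from bench import ticket; print(ticket.sign_off())"
```

```text
the job is handed in; nothing more can be done
None
```

The job is handed in at about 23 s: bolt drawn, pan slid into the white ring and measured within about 4 mm of its centre, bolt pushed back to its home stop, jam jar and measuring cup not touched; the sign-off returned no verdict.

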